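# Lay the brazing hearth's fire-brick wall in running bond

### The job

The bottom course of the little fire-brick wall on the brazing hearth is already cemented down; dry-lay the next two courses on it in running bond, each course offset half a brick from the one below. Second course: the half brick up against the steel end plate, and a full brick closed up tight beside it so that it straddles the joint below; third course: the other full brick flush with the end-plate end of the wall, straddling the joint under it. Keep all faces flush with the bottom course, set the bricks down flat rather than dropping them, and leave the tape measure and the roll of grey tape behind the hearth alone.

Things in the scene. Friction and masses are not known exactly. Their poses are not given: they have to be found in the camera images.
- hearth: Fixed dark steel tray, 150 (x) x 280 (y) mm, 16 mm rim; origin under its centre on the bench, z up, turned at most 17 degrees. On it, cemented, the wall's bottom course: two cream fire bricks, each 120 x 50 x 40 mm, in line along the tray's y, from y = -120 to +120 mm, joint at y = 0, faces at x = -25 and +25 mm, top at z = 43 mm.
- wall_end (a point): Point on the bottom course's top (hearth x = 0, y = +121, z = 43 mm), at the foot of the inner face of the grey steel end plate: 90 mm wide, 4 mm thick, upright at the wall's +y end (left as seen from the robot), up to z = 70 mm, so 27 mm above this point. Axes as the hearth's. The second course starts here.
- brick_1: Loose cream fire brick, 120 mm long (its y) x 50 mm wide (its x) x 40 mm high, 0.36 kg give or take a quarter, lying flat on the bench; origin at the centre of its underside, z up. Same as brick_2: either may go in either place.
- brick_2: Loose cream fire brick, the same as brick_1: 120 (y) x 50 (x) x 40 mm; origin at the centre of its underside.
- half_brick: Loose half brick of the same cream fire brick: 60 mm long (its y) x 50 mm wide (its x) x 40 mm high, 0.18 kg, lying flat on the bench; origin at the centre of its underside. Its 60 mm side goes along the wall.
- tape_measure: Bystander: loose yellow tape measure, 32 x 84 x 62 mm high, behind the hearth; origin at the centre of its underside.
- duct_tape: Bystander: loose roll of grey tape, 110 mm across, 48 mm high, behind the hearth to the right; origin at the centre of its underside.

How it is judged (in metres and radians):
On the way:
1. the second course is laid: half brick at the end plate, a full brick butted to it over the joint below ((((x of half_brick in the frame of hearth between -0.006 and 0.006 m and y of half_brick in the frame of hearth between 0.082 and 0.098 m and z of half_brick in the frame of hearth between 0.038 and 0.048 m and angle between the y axis of half_brick and the y axis of hearth, either way round below 0.08 rad and angle between half_brick's own z axis and vertical below 0.06 rad) and (x of brick_1 in the frame of hearth between -0.006 and 0.006 m and y of brick_1 in the frame of hearth between -0.008 and 0.008 m and z of brick_1 in the frame of hearth between 0.038 and 0.048 m and angle between the y axis of brick_1 and the y axis of hearth, either way round below 0.08 rad and angle between brick_1's own z axis and vertical below 0.06 rad) and horizontal distance between half_brick and brick_1 below 0.097 m) or ((x of half_brick in the frame of hearth between -0.006 and 0.006 m and y of half_brick in the frame of hearth between 0.082 and 0.098 m and z of half_brick in the frame of hearth between 0.038 and 0.048 m and angle between the y axis of half_brick and the y axis of hearth, either way round below 0.08 rad and angle between half_brick's own z axis and vertical below 0.06 rad) and (x of brick_2 in the frame of hearth between -0.006 and 0.006 m and y of brick_2 in the frame of hearth between -0.008 and 0.008 m and z of brick_2 in the frame of hearth between 0.038 and 0.048 m and angle between the y axis of brick_2 and the y axis of hearth, either way round below 0.08 rad and angle between brick_2's own z axis and vertical below 0.06 rad) and horizontal distance between half_brick and brick_2 below 0.097 m))), for 0.2 s.
At the end, for the whole second after the job is handed in: Half brick at the end plate and a full brick beside it (joint open 7 mm at most) on the bottom course, other full brick on top at the plate end; each within 8 mm along the wall, 6 mm of flush, 5 mm in height, 0.08 rad of parallel, 0.06 rad of level; released, at rest ((((x of half_brick in the frame of hearth between -0.006 and 0.006 m and y of half_brick in the frame of hearth between 0.082 and 0.098 m and z of half_brick in the frame of hearth between 0.038 and 0.048 m and angle between the y axis of half_brick and the y axis of hearth, either way round below 0.08 rad and angle between half_brick's own z axis and vertical below 0.06 rad) and (x of brick_1 in the frame of hearth between -0.006 and 0.006 m and y of brick_1 in the frame of hearth between -0.008 and 0.008 m and z of brick_1 in the frame of hearth between 0.038 and 0.048 m and angle between the y axis of brick_1 and the y axis of hearth, either way round below 0.08 rad and angle between brick_1's own z axis and vertical below 0.06 rad) and horizontal distance between half_brick and brick_1 below 0.097 m and (x of brick_2 in the frame of hearth between -0.006 and 0.006 m and y of brick_2 in the frame of hearth between 0.052 and 0.068 m and z of brick_2 in the frame of hearth between 0.078 and 0.088 m and angle between the y axis of brick_2 and the y axis of hearth, either way round below 0.08 rad and angle between brick_2's own z axis and vertical below 0.06 rad) and linear speed of each of brick_1, brick_2, half_brick below 0.02 m/s) or ((x of half_brick in the frame of hearth between -0.006 and 0.006 m and y of half_brick in the frame of hearth between 0.082 and 0.098 m and z of half_brick in the frame of hearth between 0.038 and 0.048 m and angle between the y axis of half_brick and the y axis of hearth, either way round below 0.08 rad and angle between half_brick's own z axis and vertical below 0.06 rad) and (x of brick_2 in the frame of hearth between -0.006 and 0.006 m and y of brick_2 in the frame of hearth between -0.008 and 0.008 m and z of brick_2 in the frame of hearth between 0.038 and 0.048 m and angle between the y axis of brick_2 and the y axis of hearth, either way round below 0.08 rad and angle between brick_2's own z axis and vertical below 0.06 rad) and horizontal distance between half_brick and brick_2 below 0.097 m and (x of brick_1 in the frame of hearth between -0.006 and 0.006 m and y of brick_1 in the frame of hearth between 0.052 and 0.068 m and z of brick_1 in the frame of hearth between 0.078 and 0.088 m and angle between the y axis of brick_1 and the y axis of hearth, either way round below 0.08 rad and angle between brick_1's own z axis and vertical below 0.06 rad) and linear speed of each of brick_1, brick_2, half_brick below 0.02 m/s))); the robot touches nothing.
It fails at once if the tape measure or the roll of grey tape is moved more than 30 mm (distance of any of tape_measure, duct_tape from where it was at the start of the episode above 0.03 m).
It fails at once if a brick is dropped (moving faster than 0.6 m/s with no finger touching it: a fall of some 18 mm) ((linear speed of brick_1 above 0.6 m/s and contact force between the fingers and brick_1 below 0.05 N) or (linear speed of brick_2 above 0.6 m/s and contact force between the fingers and brick_2 below 0.05 N) or (linear speed of half_brick above 0.6 m/s and contact force between the fingers and half_brick below 0.05 N)).
It also fails if it takes over 64 s, if anything falls off the work surface, if the arm or the gripper's body presses on something with over 40 N, if the wrist force passes 120 N, or if a joint passes its speed limit or range.

### The arm

A 6-joint arm with a two-finger parallel gripper is mounted at the origin on a cart in front of the work surface, level with it; the furniture and walls round the work are solid. World frame = base frame: x ahead of the robot, y to its left, z up, the work surface at z = 0. Lengths are in m, angles in degrees, forces in N, time in s.
With the tool pointing down it reaches from about 0.375 to 0.9 m from the base axis. Payload 3.1 kg.
Tool frame: the origin (TCP) lies midway between the tips of the shut fingers; the grasp point (between the pads) lies 19 mm behind it; z points along the fingers, y is the line along which they close (so a half turn about z gives the same grasp; the last joint's range is limited). The gripper opens to 87 mm and grips with 3 to 60 N. Pads are 19 mm wide; open, the fingers measure 117 mm over their backs; the gripper's body (75 mm by 190 mm) begins 51 mm behind the grasp point.
Start: joints at [57.611, 30.224, 82.088, -0, 67.689, -10.227], TCP at [0.236, 0.579, 0.223] pointing down, gripper open.
Joint ranges: [-176.69, 176.69], [-43.24, 126.21], [12.49, 139.97], [-82, 262], [0, 151.66], [-163.58, 163.58]. Speed limits (degrees/s): [159.86, 159.86, 180, 180, 180, 180].

### API

Orientations are given as a 3x3 rotation matrix whose columns are the frame's x, y, z axes.
In Python, from rig import bot, vision gives the robot as it stands (bot), with the cameras (vision).
- The arm moves only by the shell command python3 steer.py 'ROWS'. ROWS is rows parted by semicolons, their numbers by spaces, 1 to 20 of them, each of 7 numbers: dx, dy, dz in m, then a rotation vector rx, ry, rz in degrees, then the opening from 0.0 (shut) to 1.0 (fully open); each row is the pose to reach, as a shift and turn from the pose commanded when the command began, along the tool's axes at that moment; what a row does not reach only later rows make up. A row lasts 1/10 s, in which the tool goes at most 0.05 m and 8.59 degrees, less where a joint would pass 70% of its speed; a pose out of reach is approached as far as the arm can. The fingers move at their own pace and stop on an object; the grip force is fixed at half the most. Time passes only in rows, so rows that do not move let the fingers close. It prints the time, the measured TCP pose, the force, the opening and the grip force at its end.
- bot.read_state(): the state, without advancing time (a new reading comes with each control period).
- vision.capture(name): name is "side" or "top"; returns a dict with "color" (384x512x3 uint8, red, green, blue), "K" (3x3 intrinsics, pixels), "view" (4x4, takes a point from world to camera coordinates). Camera axes: x right, y up, looking along -z (the intrinsics and any distortion apply to the point x, -y, -z); pixel columns grow to the right and rows downward; lengths in m; the calibration is good to about 2 mm. A picture is of the moment at which its call begins. There is no depth.
- bot.hand_in(): hands the job in; it is judged then, once.
The state is a dict: "time_s": time; "joint_positions": joint angles; "qvel": joint speeds; "tau": joint torques, N m; "position": TCP position; "tcp_rot": TCP orientation; "force": force on the tool from outside, world axes, zero at the start; "moment": the same for the moment, N m; "opening": opening from 0.0 (shut) to 1.0 (fully open); "grasp_force": force on a finger pad.
Only numpy, scipy, OpenCV 4.12 (cv2) and the standard library are available. Lean on these libraries where they do the work, as an engineer would, in place of code of your own. Each camera call takes 0.05 s, during which the arm holds its last target. There are 200 camera calls.

## Working session

There is one attempt and no reset: what is moved stays moved. The work goes in short steps, Python scripts to look and compute and a shell command to move; the robot and the scene stay as the last step left them, time stands still between calls to the robot, and variables do not carry over. Pictures are saved under pics/ and viewed, at most 10 in all, crops included, and the job is handed in when it is done.

```bash
ls; mkdir -p pics
python3 - <<'E'
from rig import bot, vision
import cv2,numpy as np
for n in("side","top"):
    c=vision.capture(n); cv2.imwrite(f"pics/{n}0.png",c["color"][:,:,::-1]); print(n,c["K"].round(1).tolist(),c["view"].round(3).tolist(),[k for k in c])
s=bot.read_state(); print(s["time_s"],s["position"],s["tcp_rot"],s["opening"])
E
```

```text
pics
rig.py
steer.py
side [[371.9, 0.0, 249.9], [0.0, 371.9, 185.4], [0.0, 0.0, 1.0]] [[0.942, -0.336, 0.012, -0.593], [0.145, 0.438, 0.887, -0.122], [-0.304, -0.834, 0.461, -0.99], [0.0, 0.0, 0.0, 1.0]] ['color', 'K', 'view']
top [[365.3, 0.0, 252.4], [0.0, 365.3, 190.2], [0.0, 0.0, 1.0]] [[0.011, -0.999, 0.033, -0.04], [0.985, 0.016, 0.169, -0.607], [-0.169, 0.03, 0.985, -1.079], [0.0, 0.0, 0.0, 1.0]] ['color', 'K', 'view']
0.1 [0.23537616 0.57827996 0.22168031] [[-9.26109211e-01  3.77254075e-01 -1.04499012e-03]
 [ 3.77255361e-01  9.26107824e-01 -1.64017506e-03]
 [ 3.49010803e-04 -1.91320936e-03 -9.99998109e-01]] 1.0026111258729529
```

View pics/top0.png

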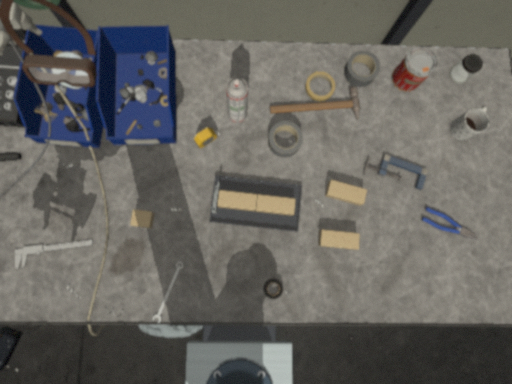

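View pics/side0.png

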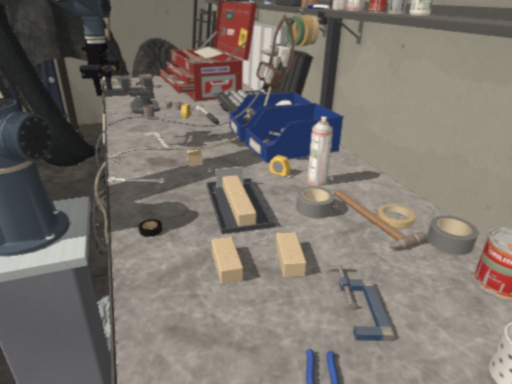

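Top view: hearth about (256,202), full bricks at (347,192) and (340,240), half brick at (141,218), tape measure (204,137), grey roll (285,137). The side view shows the same things, with the end plate at the far end of the wall (230,173). Next I'll look at enlarged crops to see how the faces separate.

Run:
```python
import cv2,numpy as np
t=cv2.imread("pics/top0.png");s=cv2.imread("pics/side0.png")
f=lambda im,x,y,w,h,W,H:cv2.resize(im[y:y+h,x:x+w],(W,H),interpolation=cv2.INTER_NEAREST)
a=np.vstack([np.hstack([f(t,205,165,100,70,400,280),f(t,315,175,60,80,240,280)[:,:240],f(t,126,200,36,40,160,280)[:,:160]]),
 np.hstack([f(s,205,160,75,75,300,300),f(s,205,227,105,60,400,300),f(s,180,143,30,30,100,300)])])
cv2.imwrite("pics/m1.png",a)
for n,im in(("t",t),("s",s)):
    h=cv2.cvtColor(im,cv2.COLOR_BGR2HSV)
    m=cv2.inRange(h,(10,60,90),(28,170,255))
    k,l,st,c=cv2.connectedComponentsWithStats(m)
    for i in range(1,k):
        if st[i,4]>60: print(n,st[i],c[i].round(1), h[l==i].mean(0).round(), h[l==i].std(0).round())
```

```text
t [353  55  22  14 145] [364.7  60.4] [ 21.  68. 126.] [ 1.  4. 13.]
t [ 25  63  61   8 118] [55.  66.2] [13. 73. 95.] [1. 6. 5.]
t [ 270   71   84   43 1105] [314.1  98.7] [ 17.  94. 135.] [ 3. 15. 17.]
t [193 127  25  22 172] [204.8 136.8] [ 21. 121. 139.] [ 1. 36. 28.]
t [276 126  21  10  77] [286.9 129.4] [ 21.  66. 142.] [ 1.  3. 12.]
t [326 180  41  26 695] [346.  192.2] [ 20.  80. 174.] [ 1.  5. 18.]
t [ 217  190   79   26 1386] [256.2 202.2] [ 20.  81. 176.] [ 1.  5. 20.]
t [131 210  21  18 322] [140.8 218.2] [ 20.  77. 132.] [ 1.  5. 24.]
t [319 229  41  21 684] [338.9 239. ] [ 20.  80. 176.] [ 1.  5. 20.]
s [301   0  18   8  84] [308.4   2.2] [ 13.  93. 129.] [ 1. 15. 16.]
s [299  14  21  32 447] [309.6  29.2] [ 19.  98. 142.] [ 1. 17. 22.]
s [285  18  14  48 185] [292.7  34.2] [ 16.  93. 117.] [ 4. 16. 23.]
s [238  28  10  20 152] [242.4  37.4] [ 18. 146. 175.] [ 4. 19. 26.]
s [261  42  17  42  95] [271.1  65.3] [ 11.  71. 104.] [1. 8. 9.]
s [180 103  11  16 145] [184.9 110.2] [ 20. 127. 168.] [ 1. 29. 42.]
s [187 149  16  17 218] [194.4 157.3] [ 18.  76. 145.] [ 0.  5. 15.]
s [269 155  22  22 316] [280.1 165.6] [ 20. 129. 186.] [ 1. 27. 33.]
s [ 223  175   34   51 1046] [239.  200.9] [ 18.  78. 194.] [ 0.  4. 28.]
s [304 189  25  12 234] [315.9 194.5] [ 19.  66. 186.] [ 0.  2. 29.]
s [ 334  190   81   50 1205] [381.5 215.2] [ 16.  93. 166.] [ 2. 17. 19.]
s [438 219  33  16 369] [454.  226.5] [ 19.  66. 186.] [ 0.  2. 16.]
s [143 221  14   8  86] [149.6 224.7] [ 16.  84. 115.] [ 1.  6. 12.]
s [ 276  232   30   45 1053] [290.2 254.3] [ 18.  78. 197.] [ 0.  4. 20.]
s [ 212  237   31   47 1097] [226.8 260.3] [ 18.  78. 194.] [ 0.  4. 27.]
```

View pics/m1.png

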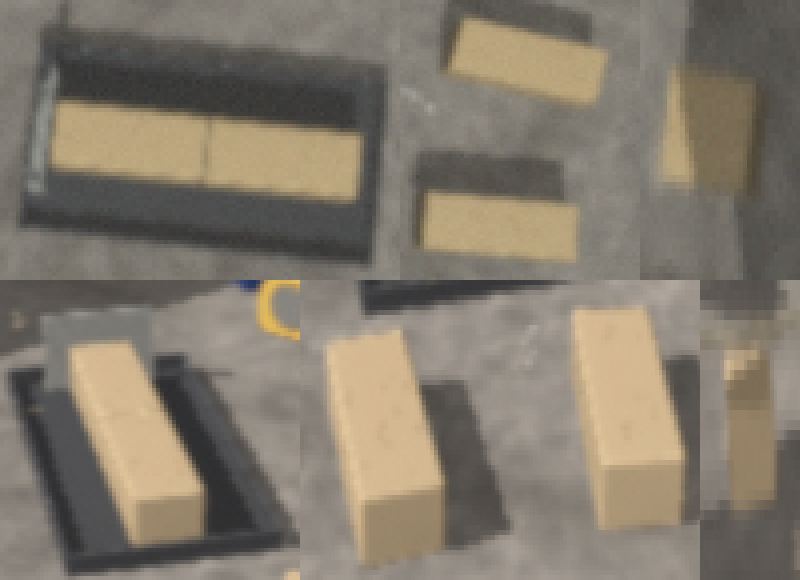

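The crops show that the lit top faces stand apart from the darker sides in both views, and that the arm's shadow falls across the half brick. I'll segment the top faces, fit quads and triangulate their centres.

```bash
cat > h.py <<'E'
import cv2,numpy as np
from rig import bot, vision
CAL={}
def cap(n):
    c=vision.capture(n);CAL[n]=(np.array(c["K"]),np.array(c["view"]));return c["color"]
def ray(n,uv):
    K,V=CAL[n];d=np.linalg.inv(K)@[uv[0],uv[1],1.];d=np.array([d[0],-d[1],-d[2]])
    return -V[:3,:3].T@V[:3,3],V[:3,:3].T@d
def onz(n,uv,z):
    o,d=ray(n,uv);return o+d*(z-o[2])/d[2]
def proj(n,p):
    K,V=CAL[n];q=V[:3,:3]@p+V[:3,3];q=K@[q[0],-q[1],-q[2]];return q[:2]/q[2]
def tri(a,b):
    (o,d),(p,e)=ray("top",a),ray("side",b)
    s=np.linalg.lstsq(np.c_[d,-e],p-o,rcond=None)[0]
    x,y=o+s[0]*d,p+s[1]*e;return (x+y)/2,np.linalg.norm(x-y)
def quad(im,box,vmin,hue=True):
    """top-face quad of the bright cream patch in box x0,y0,x1,y1"""
    x0,y0,x1,y1=box;S=8
    c=cv2.resize(im[y0:y1,x0:x1],None,fx=S,fy=S,interpolation=cv2.INTER_CUBIC)
    c=cv2.GaussianBlur(c,(9,9),0);h=cv2.cvtColor(c,cv2.COLOR_RGB2HSV)
    m=cv2.inRange(h,(8,48,vmin),(30,190,255))
    m=cv2.morphologyEx(m,cv2.MORPH_CLOSE,np.ones((17,17)))
    m=cv2.morphologyEx(m,cv2.MORPH_OPEN,np.ones((33,33)))
    k=max(cv2.findContours(m,cv2.RETR_EXTERNAL,cv2.CHAIN_APPROX_NONE)[0],key=cv2.contourArea)
    q=cv2.approxPolyN(cv2.convexHull(k),4,ensure_convex=True).reshape(-1,2)
    # refine: fit a line to the contour near each side's middle 70%
    P=k.reshape(-1,2).astype(float);L=[]
    for i in range(4):
        a,b=q[i].astype(float),q[(i+1)%4].astype(float);u=(b-a)/np.linalg.norm(b-a);l=np.linalg.norm(b-a)
        t=(P-a)@u;n=abs((P-a)@[-u[1],u[0]]);s=P[(t>.15*l)&(t<.85*l)&(n<10)]
        v=cv2.fitLine(s.astype(np.float32),cv2.DIST_HUBER,0,.01,.01).ravel();L.append(np.cross([v[2],v[3],1],[v[2]+v[0],v[3]+v[1],1]))
    r=[]
    for i in range(4):
        p=np.cross(L[i-1],L[i]);r.append(p[:2]/p[2])
    return (np.array(r)+.5)/S-.5+[x0,y0]
def center(q):
    f=lambda p:np.append(p,1.);p=np.cross(np.cross(f(q[0]),f(q[2])),np.cross(f(q[1]),f(q[3])));return p[:2]/p[2]
def pose(q,n,z):
    w=np.array([onz(n,p,z)[:2] for p in q]);c,(a,b),_=cv2.minAreaRect(w.astype(np.float32))
    e=np.roll(w,-1,0)-w;l=np.linalg.norm(e,axis=1)
    i=0 if l[0]+l[2]>l[1]+l[3] else 1
    v=e[i]-e[i+2];g=np.degrees(np.arctan2(v[1],v[0]))
    g=(g-90+90)%180-90   # yaw: long side relative to world y
    return w.mean(0),g,l
E
cat > m.py <<'E'
import sys;from h import *
np.set_printoptions(precision=4,suppress=True)
A,B=cap("top"),cap("side")
T={"wall":((212,180,300,222),(218,165,262,235)),"far":((320,172,372,212),(270,225,310,285)),"near":((312,220,366,258),(206,230,250,290))}
for k,(a,b) in T.items():
    qa=quad(A,a,140);qb=quad(B,b,203)
    z=.043 if k=="wall" else .04
    p,e=tri(center(qa),center(qb))
    print(k,"tri",p,"gap",e);
    for n,q in(("top",qa),("side",qb)):
        c,g,l=pose(q,n,z);print("  ",n,c,"yaw %.2f"%g,l)
E
python3 m.py
```

```text
wall tri [ 0.5701 -0.0438  0.0407] gap 0.003053670594590105
   top [ 0.5714 -0.0436] yaw -5.64 [0.0511 0.2391 0.0515 0.2397]
   side [ 0.5671 -0.0502] yaw -5.82 [0.2321 0.0518 0.2303 0.0497]
far tri [ 0.6081 -0.3325  0.0375] gap 0.00243465525468313
   top [ 0.6065 -0.3305] yaw -13.85 [0.0563 0.121  0.0579 0.1196]
   side [ 0.6073 -0.3358] yaw -14.74 [0.048  0.1173 0.0474 0.113 ]
near tri [ 0.4595 -0.3044  0.0381] gap 0.0010878974427880868
   top [ 0.4597 -0.304 ] yaw -4.95 [0.0522 0.1213 0.052  0.119 ]
   side [ 0.4579 -0.3078] yaw -5.54 [0.0497 0.1163 0.0479 0.1138]
```

```bash
cat > g.py <<'E'
# usage: g.py x y z yaw  -> shift and turn in tool axes to put the TCP there, tool y along brick x
import sys,numpy as np
from scipy.spatial.transform import Rotation as Ro
from rig import bot, vision
np.set_printoptions(precision=4,suppress=True)
s=bot.read_state();R=np.array(s["tcp_rot"]);p=np.array(s["position"])
print("t",s["time_s"],"pos",p,"open",round(s["opening"],3),"F",np.array(s["force"]).round(1),"grip",s["grasp_force"])
for a in sys.argv[1:]:
    x,y,z,w=map(float,a.split(","))
    c,q=np.cos(np.radians(w)),np.sin(np.radians(w))
    Y=np.array([c,q,0]);Z=np.array([0,0,-1.]);T=np.c_[np.cross(Y,Z),Y,Z]
    print(a,"->",R.T@(np.array([x,y,z])-p),Ro.from_matrix(R.T@T).as_rotvec(degrees=True).round(2))
E
python3 g.py .45,0,.25,-5.6
```

```text
t 0.2 pos [0.2355 0.5784 0.2219] open 1.0 F [-1.2  1.3  0.8] grip 0.0
.45,0,.25,-5.6 -> [-0.4169 -0.4548 -0.0275] [-0.08  0.04 73.44]
```

```bash
R='-.417 -.455 -.0275 0 0 73.4 1'; python3 steer.py '-.417 -.455 -.0275 0 0 73.4 1;-.417 -.455 -.0275 0 0 73.4 1;-.417 -.455 -.0275 0 0 73.4 1;-.417 -.455 -.0275 0 0 73.4 1;-.417 -.455 -.0275 0 0 73.4 1;-.417 -.455 -.0275 0 0 73.4 1;-.417 -.455 -.0275 0 0 73.4 1;-.417 -.455 -.0275 0 0 73.4 1;-.417 -.455 -.0275 0 0 73.4 1;-.417 -.455 -.0275 0 0 73.4 1;-.417 -.455 -.0275 0 0 73.4 1;-.417 -.455 -.0275 0 0 73.4 1;-.417 -.455 -.0275 0 0 73.4 1;-.417 -.455 -.0275 0 0 73.4 1;-.417 -.455 -.0275 0 0 73.4 1;-.417 -.455 -.0275 0 0 73.4 1'
python3 - <<'E'
from h import *
A,B=cap("top"),cap("side")
h=cv2.cvtColor(A,cv2.COLOR_RGB2HSV); print(h[206:232,141,2],h[218,124:160,2],h[218,124:160,1])
f=lambda im,x,y,w,hh:cv2.resize(im[y:y+hh,x:x+w],(w*8,hh*8),interpolation=cv2.INTER_NEAREST)
cv2.imwrite("pics/m2.png",np.hstack([f(A,120,195,45,45),f(B,172,135,45,45)])[:,:,::-1])
for t in (140,150,160):
    q=quad(A,(122,196,162,240),t); print(t,q.round(1).tolist(),pose(q,"top",.04))
E
```

```text
time_s: 1.8
position: [0.4493, 0.0013, 0.2498]
tcp_rot: [[0.096, 0.995, -0.001], [0.995, -0.096, 0.001], [0.001, -0.001, -1.0]]
force: [-0.2, -0.5, 0.9]
opening: 1.002
grasp_force: 0.0
[ 97  97  98 117 154 185 201 200 200 199 203 201 201 201 202 201 203 204
 201 200 185 151 129 120 118 118] [139 138 136 138 141 143 156 170 191 194 197 200 201 198 199 202 202 201
 202 200 202 199 199 199 193 192 171 124  99 110 130 141 141 142 143 145] [20 20 23 22 24 27 41 63 80 84 82 82 82 80 82 81 82 82 85 84 82 82 82 79
 85 84 81 80 62 44 24 25 22 20 23 23]
140 [[151.7, 211.1], [148.9, 228.3], [129.1, 225.5], [132.0, 208.5]] (array([0.51704864, 0.30995827]), np.float64(-6.926602422158737), array([0.05301324, 0.06092615, 0.05240585, 0.06085315]))
150 [[151.4, 211.3], [148.7, 228.1], [129.1, 225.5], [131.9, 208.7]] (array([0.51682056, 0.31030147]), np.float64(-6.866133972053461), array([0.05177775, 0.05991563, 0.05173647, 0.06042416]))
160 [[151.2, 211.5], [148.5, 227.6], [129.2, 225.4], [132.1, 209.1]] (array([0.51688427, 0.31040668]), np.float64(-6.195562594700405), array([0.04968512, 0.05892381, 0.05038674, 0.05892852]))
```

View pics/m2.png

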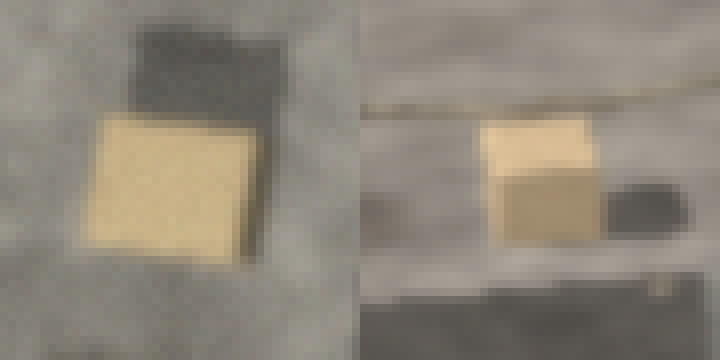

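The crops show the half brick now fully lit: its top face is centred at about (140,218) in the top view and (195,153) in the side view. I'll check its height and work out the move.

```bash
python3 - <<'E'
from h import *
A,B=cap("top"),cap("side")
print(tri(center(quad(A,(122,196,162,240),150)),(194.7,152.9)))
E
python3 g.py .517,.310,.08,-7.5 .517,.310,.007,-7.5
```

```text
(array([0.5191571 , 0.31136779, 0.03552638]), np.float64(0.004106397386800803))
t 2.0 pos [0.4498 0.0012 0.2501] open 1.001 F [ 0.5  0.  -0.5] grip 0.0
.517,.310,.08,-7.5 -> [0.3137 0.0376 0.1701] [-0.02 -0.01  2.05]
.517,.310,.007,-7.5 -> [0.3137 0.0376 0.2431] [-0.02 -0.01  2.05]
```

```bash
python3 steer.py '.314 .0376 .05 0 0 2 1;.314 .0376 .05 0 0 2 1;.314 .0376 .05 0 0 2 1;.314 .0376 .05 0 0 2 1;.314 .0376 .05 0 0 2 1;.314 .0376 .05 0 0 2 1;.314 .0376 .05 0 0 2 1;.314 .0376 .1 0 0 2 1;.314 .0376 .15 0 0 2 1;.314 .0376 .17 0 0 2 1;.314 .0376 .19 0 0 2 1;.314 .0376 .205 0 0 2 1;.314 .0376 .22 0 0 2 1;.314 .0376 .232 0 0 2 1;.314 .0376 .24 0 0 2 1;.314 .0376 .243 0 0 2 1;.314 .0376 .243 0 0 2 1;.314 .0376 .243 0 0 2 1'; python3 g.py .517,.310,.007,-7.5
```

```text
time_s: 3.8
position: [0.5186, 0.3091, 0.0076]
tcp_rot: [[0.132, 0.991, 0.001], [0.991, -0.132, 0.0], [0.001, 0.001, -1.0]]
force: [-0.0, 0.7, 0.4]
opening: 1.0
grasp_force: 0.0
t 3.8 pos [0.5186 0.3091 0.0076] open 1.0 F [-0.   0.7  0.4] grip 0.0
.517,.310,.007,-7.5 -> [ 0.0006 -0.0017  0.0006] [ 0.06 -0.03 -0.06]
```

```bash
python3 steer.py '0 0 0 0 0 0 0;0 0 0 0 0 0 0;0 0 0 0 0 0 0;0 0 0 0 0 0 0;0 0 0 0 0 0 0;0 0 0 0 0 0 0;0 0 0 0 0 0 0'
python3 - <<'E'
import numpy as np
c=np.array([.5714,-.0436]);w=np.radians(-5.7)
for n,y in(("half",.0895),("full",-.0025),("top",.06)): print(n,(c+y*np.array([-np.sin(w),np.cos(w)])).round(4))
E
```

```text
time_s: 4.5
position: [0.5184, 0.309, 0.0071]
tcp_rot: [[0.132, 0.991, 0.0], [0.991, -0.132, 0.0], [0.0, 0.0, -1.0]]
force: [0.8, -0.7, 0.5]
opening: 0.568
grasp_force: 30.0
half [0.5803 0.0455]
full [ 0.5712 -0.0461]
top [0.5774 0.0161]
```

```bash
python3 steer.py '0 0 -.02 0 0 0 0;0 0 -.06 0 0 0 0;0 0 -.11 0 0 0 0;0 0 -.15 0 0 0 0;0 0 -.15 0 0 0 0;0 0 -.15 0 0 0 0'; python3 g.py .580,.0428,.1,-5.7 .580,.0428,.053,-5.7
```

```text
time_s: 5.1
position: [0.518, 0.309, 0.1577]
tcp_rot: [[0.132, 0.991, 0.001], [0.991, -0.132, 0.0], [0.0, 0.001, -1.0]]
force: [0.0, -1.3, -2.7]
opening: 0.571
grasp_force: 30.0
t 5.1 pos [0.518  0.309  0.1577] open 0.571 F [ 0.  -1.3 -2.7] grip 29.98114423826337
.580,.0428,.1,-5.7 -> [-0.2558  0.0964  0.0576] [ 0.05 -0.03 -1.86]
.580,.0428,.053,-5.7 -> [-0.2558  0.0964  0.1046] [ 0.05 -0.03 -1.86]
```

```bash
python3 steer.py '-.04 .016 0 0 0 -1.9 0;-.08 .032 0 0 0 -1.9 0;-.12 .05 0 0 0 -1.9 0;-.16 .065 0 0 0 -1.9 0;-.2 .08 0 0 0 -1.9 0;-.23 .09 0 0 0 -1.9 0;-.25 .096 .02 0 0 -1.9 0;-.256 .0964 .05 0 0 -1.9 0;-.256 .0964 .0576 0 0 -1.9 0;-.256 .0964 .0576 0 0 -1.9 0;-.256 .0964 .0576 0 0 -1.9 0'; python3 g.py .580,.0428,.053,-5.7
```

```text
time_s: 6.2
position: [0.5797, 0.0433, 0.099]
tcp_rot: [[0.098, 0.995, -0.001], [0.995, -0.098, 0.0], [0.0, -0.001, -1.0]]
force: [0.3, 0.0, -0.9]
opening: 0.57
grasp_force: 30.0
t 6.2 pos [0.5797 0.0433 0.099 ] open 0.57 F [ 0.3  0.  -0.9] grip 29.981394144706428
.580,.0428,.053,-5.7 -> [-0.0005  0.0004  0.046 ] [-0.07 -0.01  0.08]
```

```bash
python3 steer.py '0 0 .015 0 0 0 0;0 0 .03 0 0 0 0;0 0 .04 0 0 0 0;0 0 .044 0 0 0 0;0 0 .046 0 0 0 0;0 0 .047 0 0 0 0;0 0 .048 0 0 0 0;0 0 .049 0 0 0 0;0 0 .049 0 0 0 0'; python3 g.py
python3 - <<'E'
from h import *
A,B=cap("top"),cap("side")
f=lambda im,x,y,w,hh:cv2.resize(im[y:y+hh,x:x+w],(400,400),interpolation=cv2.INTER_CUBIC)
cv2.imwrite("pics/m3.png",np.hstack([f(A,205,160,60,60),f(B,210,150,60,60)])[:,:,::-1])
E
```

```text
time_s: 7.1
position: [0.5801, 0.0425, 0.0506]
tcp_rot: [[0.099, 0.995, 0.0], [0.995, -0.099, -0.0], [-0.0, 0.0, -1.0]]
force: [0.2, 1.4, -2.0]
opening: 0.579
grasp_force: 30.0
t 7.1 pos [0.5801 0.0425 0.0506] open 0.579 F [ 0.2  1.4 -2. ] grip 29.981332384049892
```

View pics/m3.png

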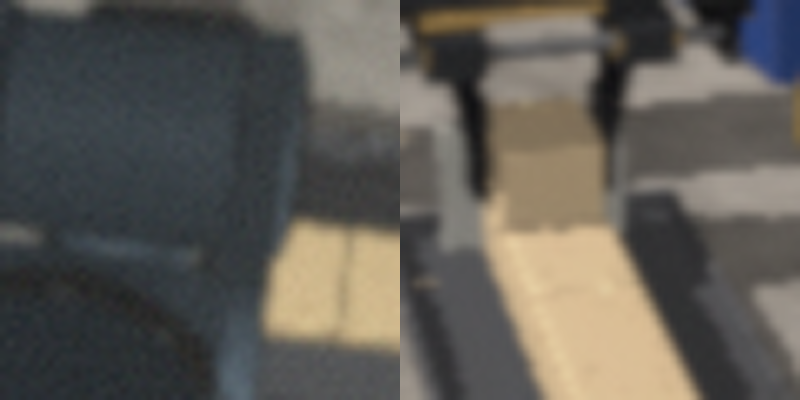

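The top view is mostly blocked by the gripper. The side crop shows the half brick at the course top between the plate's sides, its lower edge at about (500–605,230), roughly flush. I'll press lightly down to contact.

```bash
python3 steer.py '0 0 .0005 0 0 0 0;0 0 .001 0 0 0 0;0 0 .0015 0 0 0 0;0 0 .0015 0 0 0 0'; python3 g.py
```

```text
time_s: 7.6
position: [0.5802, 0.0425, 0.0501]
tcp_rot: [[0.099, 0.995, 0.001], [0.995, -0.099, -0.0], [-0.0, 0.001, -1.0]]
force: [-1.2, 0.3, 5.9]
opening: 0.574
grasp_force: 30.0
t 7.6 pos [0.5802 0.0425 0.0501] open 0.574 F [-1.2  0.3  5.9] grip 29.9803782440722
```

Seated. Now I'll slide it gently towards the plate.

```bash
python3 steer.py '0.001 0 -.0006 0 0 0 0;.002 0 -.0006 0 0 0 0;.003 0 -.0006 0 0 0 0;.003 0 -.0006 0 0 0 0'; python3 g.py
```

```text
time_s: 8.0
position: [0.5809, 0.0451, 0.0501]
tcp_rot: [[0.098, 0.995, 0.001], [0.995, -0.098, -0.001], [-0.001, 0.001, -1.0]]
force: [-0.9, -2.9, 5.2]
opening: 0.569
grasp_force: 30.0
t 8.0 pos [0.5809 0.0451 0.0501] open 0.569 F [-0.9 -2.9  5.2] grip 29.986320580355823
```

```bash
python3 steer.py '0 0 0 0 0 0 1;0 0 0 0 0 0 1;0 0 0 0 0 0 1;0 0 0 0 0 0 1;0 0 0 0 0 0 1;0 0 -.02 0 0 0 1;0 0 -.05 0 0 0 1;0 0 -.1 0 0 0 1;0 0 -.12 0 0 0 1;-.05 0 -.12 0 0 0 1;-.1 0 -.12 0 0 0 1;-.15 0 -.12 0 0 0 1;-.2 0 -.12 0 0 0 1;-.25 0 -.12 0 0 0 1;-.25 0 -.12 0 0 0 1'; python3 g.py .4605,-.304,.007,-5.2
python3 - <<'E'
from h import *
A=cap("top")
for v in (140,150):
  q=quad(A,(200,175,242,222),v);print(pose(q,"top",.083),q.round(1).tolist())
q=quad(A,(312,220,366,258),150);print(pose(q,"top",.04))
E
```

```text
time_s: 9.5
position: [0.5559, -0.2103, 0.1698]
tcp_rot: [[0.106, 0.994, 0.003], [0.994, -0.106, -0.004], [-0.004, 0.003, -1.0]]
force: [-0.1, 0.3, -0.9]
opening: 1.002
grasp_force: 0.0
t 9.5 pos [ 0.5559 -0.2103  0.1698] open 1.002 F [-0.1  0.3 -0.9] grip 0.0
.4605,-.304,.007,-5.2 -> [-0.1027 -0.0854  0.1629] [ 0.17  0.21 -0.86]
(array([0.57552507, 0.03695893]), np.float64(-4.653149117394193), array([0.05785199, 0.07208971, 0.05492573, 0.06883592])) [[241.4, 190.3], [241.4, 209.5], [217.4, 206.7], [218.6, 188.6]]
(array([0.5752674 , 0.03124772]), np.float64(-5.058575086499999), array([0.05614783, 0.06589504, 0.05468475, 0.05216823])) [[241.4, 190.6], [241.4, 209.2], [219.5, 206.6], [224.1, 189.1]]Traceback (most recent call last):
  File "<stdin>", line 5, in <module>
  File "h.py", line 25, in quad
    k=max(cv2.findContours(m,cv2.RETR_EXTERNAL,cv2.CHAIN_APPROX_NONE)[0],key=cv2.contourArea)
ValueError: max() iterable argument is empty
```

```bash
python3 steer.py '-.04 -.035 0 0 0 -.9 1;-.08 -.07 0 0 0 -.9 1;-.1027 -.0854 .02 .17 .2 -.9 1;-.1027 -.0854 .06 .17 .2 -.9 1;-.1027 -.0854 .09 .17 .2 -.9 1;-.1027 -.0854 .11 .17 .2 -.9 1;-.1027 -.0854 .13 .17 .2 -.9 1;-.1027 -.0854 .145 .17 .2 -.9 1;-.1027 -.0854 .155 .17 .2 -.9 1;-.1027 -.0854 .1629 .17 .2 -.9 1;-.1027 -.0854 .1629 .17 .2 -.9 1;-.1027 -.0854 .1629 .17 .2 -.9 1'; python3 g.py .4605,-.304,.007,-5.2
python3 - <<'E'
from h import *
A,B=cap("top"),cap("side")
f=lambda im,x,y,w,hh:cv2.resize(im[y:y+hh,x:x+w],(400,400),interpolation=cv2.INTER_CUBIC)
cv2.imwrite("pics/m4.png",np.hstack([f(A,205,170,50,50),f(B,210,150,60,60)])[:,:,::-1])
E
```

```text
time_s: 10.75
position: [0.4609, -0.2969, 0.007]
tcp_rot: [[0.083, 0.997, -0.002], [0.997, -0.083, 0.003], [0.003, -0.002, -1.0]]
force: [-0.1, 0.3, 0.4]
opening: 0.997
grasp_force: 0.0
t 10.75 pos [ 0.4609 -0.2969  0.007 ] open 0.997 F [-0.1  0.3  0.4] grip 0.0
.4605,-.304,.007,-5.2 -> [-0.0071  0.0002 -0.    ] [-0.14 -0.18  0.46]
```

View pics/m4.png

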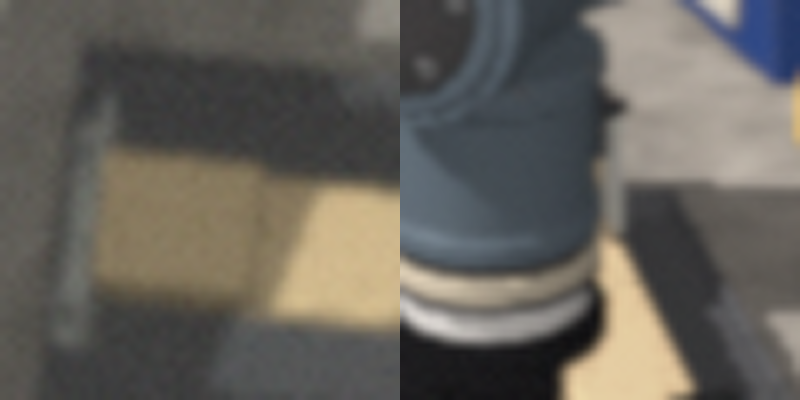

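The crop shows the half brick against the plate, its top face centred at about crop (177,230), i.e. pixel (227,198.5). The gap at the plate is tiny. I'll shift 7 mm and grip the full brick.

```bash
python3 steer.py '-.0071 0 0 0 0 .4 1;-.0071 0 0 0 0 .4 1;-.0071 0 0 0 0 .4 1;-.0071 0 0 0 0 .4 0;-.0071 0 0 0 0 .4 0;-.0071 0 0 0 0 .4 0;-.0071 0 0 0 0 .4 0;-.0071 0 0 0 0 .4 0;-.0071 0 0 0 0 .4 0;-.0071 0 0 0 0 .4 0'
python3 - <<'E'
from h import *
cap("top")
w=np.radians(-5.7);X=np.array([np.cos(w),np.sin(w)]);Y=np.array([-np.sin(w),np.cos(w)])
k=lambda a,b:onz("top",((a+.5)/8-.5+205,(b+.5)/8-.5+170),.083)[:2]-[.5714,-.0436]
for a in((105,148),(95,300),(262,162),(248,308),(177,230)): d=k(*a);print((d@X).round(4),(d@Y).round(4))
E
python3 g.py
```

```text
time_s: 11.85
position: [0.4603, -0.3043, 0.0066]
tcp_rot: [[0.09, 0.996, -0.002], [0.996, -0.09, 0.003], [0.003, -0.002, -1.0]]
force: [1.0, 0.4, -1.4]
opening: 0.571
grasp_force: 30.0
0.0241 0.1204
-0.0333 0.1168
0.0256 0.0612
-0.0298 0.0599
-0.0037 0.0897
t 11.9 pos [ 0.4603 -0.3043  0.0066] open 0.573 F [ 1.1 -1.2 -1.3] grip 29.998543057590723
```

```bash
python3 steer.py '0 0 -.02 0 0 0 0;0 0 -.06 0 0 0 0;0 0 -.11 0 0 0 0;0 0 -.14 0 0 0 0;0 0 -.14 0 0 0 0;0 0 -.14 0 0 0 0'; python3 g.py .5711,-.0466,.1,-5.7 .5711,-.0466,.053,-5.7
```

```text
time_s: 12.5
position: [0.4596, -0.304, 0.1463]
tcp_rot: [[0.09, 0.996, -0.004], [0.996, -0.09, 0.004], [0.004, -0.004, -1.0]]
force: [-0.1, 0.6, -4.0]
opening: 0.569
grasp_force: 30.0
t 12.5 pos [ 0.4596 -0.304   0.1463] open 0.569 F [-0.1  0.6 -4. ] grip 29.99627557815984
.5711,-.0466,.1,-5.7 -> [0.2662 0.0881 0.0471] [-0.23 -0.23  0.54]
.5711,-.0466,.053,-5.7 -> [0.266  0.0883 0.0941] [-0.23 -0.23  0.54]
```

```bash
python3 steer.py '.04 .015 0 0 0 .5 0;.08 .03 0 0 0 .5 0;.12 .045 0 0 0 .5 0;.16 .06 0 0 0 .5 0;.2 .075 0 0 0 .5 0;.23 .085 0 -.2 -.2 .5 0;.255 .088 0 -.2 -.2 .5 0;.2662 .088 .01 -.2 -.2 .5 0;.2662 .0881 .02 -.2 -.2 .5 0;.2662 .0881 .02 -.2 -.2 .5 0;.2662 .0881 .03 -.2 -.2 .5 0;.2662 .0881 .03 -.2 -.2 .5 0;.2662 .0881 .03 -.2 -.2 .5 0'; python3 g.py .5711,-.0466,.053,-5.7
```

```text
time_s: 13.8
position: [0.5716, -0.0483, 0.1169]
tcp_rot: [[0.1, 0.995, -0.0], [0.995, -0.1, 0.0], [-0.0, -0.0, -1.0]]
force: [-0.2, 0.4, -3.4]
opening: 0.575
grasp_force: 30.0
t 13.8 pos [ 0.5716 -0.0483  0.1169] open 0.575 F [-0.2  0.4 -3.4] grip 29.996253869030625
.5711,-.0466,.053,-5.7 -> [ 0.0017 -0.0007  0.0639] [-0.01  0.   -0.05]
```

```bash
python3 steer.py '.001 -.0007 .02 0 0 0 0;.001 -.0007 .04 0 0 0 0;.001 -.0007 .055 0 0 0 0;.001 -.0007 .061 0 0 0 0;.001 -.0007 .063 0 0 0 0;.001 -.0007 .065 0 0 0 0;.001 -.0007 .066 0 0 0 0;.001 -.0007 .067 0 0 0 0;.001 -.0007 .0675 0 0 0 0;.001 -.0007 .068 0 0 0 0;.001 -.0007 .068 0 0 0 0'; python3 g.py .571,-.0435,.0497,-5.7
```

```text
time_s: 14.9
position: [0.5716, -0.0463, 0.0497]
tcp_rot: [[0.099, 0.995, 0.001], [0.995, -0.099, -0.0], [-0.0, 0.001, -1.0]]
force: [-0.6, -0.8, -1.0]
opening: 0.575
grasp_force: 30.0
t 14.9 pos [ 0.5716 -0.0463  0.0497] open 0.575 F [-0.6 -0.8 -1. ] grip 29.994440514128655
.571,-.0435,.0497,-5.7 -> [ 0.0027 -0.0009  0.    ] [0.06 0.01 0.04]
```

```bash
python3 steer.py '0 0 .0005 0 0 0 0;.001 0 .0005 0 0 0 0;.002 0 .0005 0 0 0 0;.003 0 .0005 0 0 0 0;.003 0 .0005 0 0 0 0'; python3 g.py
```

```text
time_s: 15.4
position: [0.5725, -0.0442, 0.0497]
tcp_rot: [[0.098, 0.995, 0.003], [0.995, -0.098, -0.002], [-0.001, 0.003, -1.0]]
force: [-0.7, -3.8, 5.9]
opening: 0.572
grasp_force: 30.0
t 15.4 pos [ 0.5725 -0.0442  0.0497] open 0.572 F [-0.7 -3.8  5.9] grip 29.99149892712012
```

```bash
python3 steer.py '.003 0 0 0 0 0 1;.003 0 0 0 0 0 1;.003 0 0 0 0 0 1;.003 0 0 0 0 0 1;.003 0 0 0 0 0 1;0 0 -.02 0 0 0 1;0 0 -.05 0 0 0 1;0 0 -.1 0 0 0 1;0 0 -.12 0 0 0 1;-.05 0 -.12 0 0 0 1;-.1 0 -.12 0 0 0 1;-.15 -.08 -.12 0 0 0 1;-.2 -.13 -.12 0 0 0 1;-.2 -.15 -.12 0 0 0 1;-.2 -.15 -.12 0 0 0 1;-.2 -.15 -.12 0 0 0 1;-.2 -.15 -.12 0 0 0 1'; python3 g.py .6085,-.3315,.12,-14.3 .6085,-.3315,.007,-14.3
python3 - <<'E'
from h import *
A,B=cap("top"),cap("side")
f=lambda im,x,y,w,hh,s:cv2.resize(im[y:y+hh,x:x+w],(w*s,hh*s),interpolation=cv2.INTER_CUBIC)
cv2.imwrite("pics/m5.png",np.hstack([f(A,205,172,100,60,5),f(B,215,150,50,60,5)])[:,:,::-1])
for v in(140,150):
  q=quad(A,(320,172,372,212),v); print(pose(q,"top",.04))
E
```

```text
time_s: 17.1
position: [0.4026, -0.228, 0.1689]
tcp_rot: [[0.101, 0.995, 0.001], [0.995, -0.101, -0.0], [-0.0, 0.001, -1.0]]
force: [0.9, 1.2, -0.5]
opening: 0.997
grasp_force: 0.0
t 17.1 pos [ 0.4026 -0.228   0.1689] open 0.997 F [ 0.9  1.2 -0.5] grip 0.0
.6085,-.3315,.12,-14.3 -> [-0.0822  0.2152  0.0493] [0.08 0.   8.51]
.6085,-.3315,.007,-14.3 -> [-0.0822  0.2151  0.1623] [0.08 0.   8.51]
(array([ 0.60690152, -0.33001121]), np.float64(-14.67893846536586), array([0.06016509, 0.12122287, 0.05810454, 0.12084927]))
(array([ 0.60658901, -0.33028411]), np.float64(-14.254100107380467), array([0.0578259 , 0.12067004, 0.05800826, 0.12005819]))
```

View pics/m5.png

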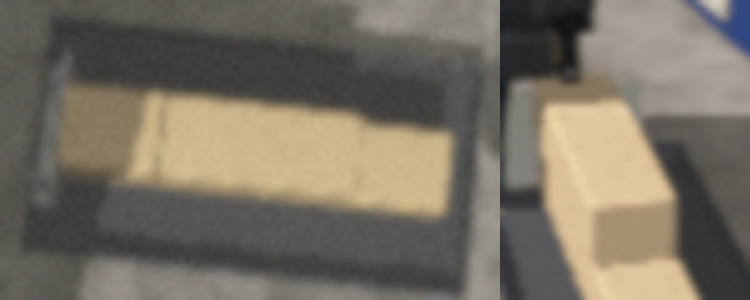

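The second course lies straight; the joint is a thin line at about crop x=160 and the full brick's free end at about x=363. Now the last brick.

```bash
python3 - <<'E'
from h import *
cap("top")
w=np.radians(-5.7);X=np.array([np.cos(w),np.sin(w)]);Y=np.array([-np.sin(w),np.cos(w)])
k=lambda a,b:onz("top",((a+.5)/5-.5+205,(b+.5)/5-.5+172),.083)[:2]-[.5714,-.0436]
for a in((162,93),(156,180),(363,113),(62,85)): d=k(*a);print((d@X).round(4),(d@Y).round(4))
E
python3 g.py .6095,-.331,.007,-14.3
python3 steer.py '-.015 .04 0 0 0 8.5 1;-.03 .08 0 0 0 8.5 1;-.046 .12 0 0 0 8.5 1;-.06 .16 0 0 0 8.5 1;-.08 .2 0 0 0 8.5 1;-.0822 .216 .02 0 0 8.5 1;-.0822 .216 .06 0 0 8.5 1;-.0822 .216 .09 0 0 8.5 1;-.0822 .216 .09 0 0 8.5 1;-.0822 .216 .09 0 0 8.5 1'; python3 g.py .6095,-.331,.007,-14.3
```

```text
0.0243 0.062
-0.0284 0.0594
0.0262 -0.0597
0.0223 0.1222
t 17.25 pos [ 0.4038 -0.2274  0.1688] open 0.999 F [ 0.5 -0.2  0.3] grip 0.0
.6095,-.331,.007,-14.3 -> [-0.083   0.2146  0.1622] [0.09 0.02 8.71]
time_s: 18.25
position: [0.6102, -0.3296, 0.0783]
tcp_rot: [[0.243, 0.97, -0.0], [0.97, -0.243, 0.001], [0.001, -0.0, -1.0]]
force: [1.0, 0.6, 0.2]
opening: 1.002
grasp_force: 0.0
t 18.25 pos [ 0.6102 -0.3296  0.0783] open 1.002 F [1.  0.6 0.2] grip 0.0
.6095,-.331,.007,-14.3 -> [-0.0016 -0.0003  0.0713] [-0.02 -0.03  0.23]
```

```bash
python3 steer.py '-.0016 0 .02 0 0 0 1;-.0016 0 .04 0 0 0 1;-.0016 0 .055 0 0 0 1;-.0016 0 .065 0 0 0 1;-.0016 0 .0713 0 0 0 1;-.0016 0 .0713 0 0 0 1;-.0016 0 .0713 0 0 0 1;-.0016 0 .0713 0 0 0 0;-.0016 0 .0713 0 0 0 0;-.0016 0 .0713 0 0 0 0;-.0016 0 .0713 0 0 0 0;-.0016 0 .0713 0 0 0 0;-.0016 0 .0713 0 0 0 0'; python3 g.py
python3 steer.py '0 0 -.02 0 0 0 0;0 0 -.06 0 0 0 0;0 0 -.11 0 0 0 0;0 0 -.16 0 0 0 0;0 0 -.16 0 0 0 0;0 0 -.16 0 0 0 0'; python3 g.py .5778,.0166,.14,-5.7
```

```text
time_s: 19.55
position: [0.6097, -0.3324, 0.0077]
tcp_rot: [[0.245, 0.97, 0.002], [0.97, -0.245, -0.001], [-0.0, 0.002, -1.0]]
force: [1.4, -1.0, -0.9]
opening: 0.573
grasp_force: 30.0
t 19.55 pos [ 0.6097 -0.3324  0.0077] open 0.573 F [ 1.4 -1.  -0.9] grip 29.99464876949787
time_s: 20.15
position: [0.6089, -0.3321, 0.1683]
tcp_rot: [[0.245, 0.97, 0.001], [0.97, -0.245, -0.001], [-0.0, 0.001, -1.0]]
force: [-0.2, -0.3, -4.8]
opening: 0.569
grasp_force: 30.0
t 20.15 pos [ 0.6089 -0.3321  0.1683] open 0.569 F [-0.2 -0.3 -4.8] grip 29.993745046667755
.5778,.0166,.14,-5.7 -> [ 0.3305 -0.1155  0.028 ] [ 0.08  0.03 -8.46]
```

```bash
python3 steer.py '.04 -.015 0 0 0 -2 0;.08 -.03 0 0 0 -4 0;.12 -.045 0 0 0 -6 0;.16 -.06 0 0 0 -8.4 0;.2 -.075 0 0 0 -8.4 0;.24 -.09 0 0 0 -8.4 0;.28 -.1 0 0 0 -8.4 0;.31 -.11 0 0 0 -8.4 0;.325 -.115 0 0 0 -8.4 0;.329 -.1155 .02 0 0 -8.4 0;.329 -.1155 .028 0 0 -8.4 0;.329 -.1155 .028 0 0 -8.4 0;.329 -.1155 .028 0 0 -8.4 0;.329 -.1155 .028 0 0 -8.4 0'; python3 g.py .5775,.015,.0907,-5.7
```

```text
time_s: 21.55
position: [0.578, 0.0141, 0.1398]
tcp_rot: [[0.102, 0.995, 0.001], [0.995, -0.102, -0.0], [-0.0, 0.001, -1.0]]
force: [0.0, -0.5, -3.6]
opening: 0.578
grasp_force: 30.0
t 21.55 pos [0.578  0.0141 0.1398] open 0.578 F [ 0.  -0.5 -3.6] grip 29.99385781120509
.5775,.015,.0907,-5.7 -> [ 0.0008 -0.0006  0.0491] [ 0.07  0.01 -0.14]
```

```bash
python3 steer.py '.001 -.0005 .015 0 0 0 0;.001 -.0005 .03 0 0 0 0;.001 -.0005 .04 0 0 0 0;.001 -.0005 .045 0 0 0 0;.001 -.0005 .047 0 0 0 0;.001 -.0005 .048 0 0 0 0;.001 -.0005 .049 0 0 0 0;.001 -.0005 .0495 0 0 0 0;.001 -.0005 .05 0 0 0 0;.001 -.0005 .05 0 0 0 0'; python3 g.py .5775,.015,.0907,-5.7
```

```text
time_s: 22.55
position: [0.5776, 0.0161, 0.0906]
tcp_rot: [[0.1, 0.995, 0.002], [0.995, -0.1, -0.0], [-0.0, 0.002, -1.0]]
force: [-1.0, 0.4, 5.1]
opening: 0.57
grasp_force: 30.0
t 22.55 pos [0.5776 0.0161 0.0906] open 0.57 F [-1.   0.4  5.1] grip 29.996885480359197
.5775,.015,.0907,-5.7 -> [-0.0011 -0.     -0.0001] [ 0.11  0.01 -0.06]
```

```bash
python3 steer.py '0 0 -.0005 0 0 0 0;0 0 -.0005 0 0 0 1;0 0 -.0005 0 0 0 1;0 0 -.0005 0 0 0 1;0 0 -.0005 0 0 0 1;0 0 -.0005 0 0 0 1;0 0 -.02 0 0 0 1;0 0 -.05 0 0 0 1;0 0 -.1 0 0 0 1;-.05 0 -.12 0 0 0 1;-.1 0 -.12 0 0 0 1;-.15 -.05 -.12 0 0 0 1;-.2 -.09 -.12 0 0 0 1;-.25 -.13 -.12 0 0 0 1;-.3 -.15 -.12 0 0 0 1;-.35 -.15 -.12 0 0 0 1;-.35 -.15 -.12 0 0 0 1;-.35 -.15 -.12 0 0 0 1'
python3 - <<'E'
from h import *
A,B=cap("top"),cap("side")
f=lambda im,x,y,w,hh,s:cv2.resize(im[y:y+hh,x:x+w],(w*s,hh*s),interpolation=cv2.INTER_CUBIC)
cv2.imwrite("pics/m6.png",np.hstack([f(A,205,165,100,75,5),f(B,210,140,58,75,5)])[:,:,::-1])
E
```

```text
time_s: 24.35
position: [0.3915, -0.3237, 0.2099]
tcp_rot: [[0.107, 0.994, 0.002], [0.994, -0.107, -0.005], [-0.005, 0.003, -1.0]]
force: [0.1, -0.2, 0.5]
opening: 1.001
grasp_force: 0.0
```

View pics/m6.png

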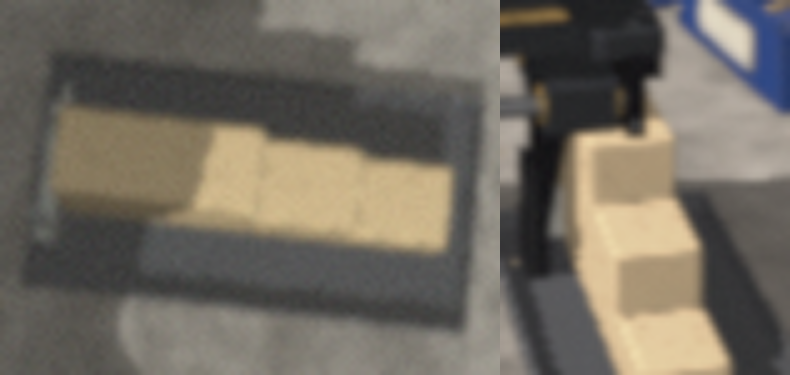

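The three courses step back evenly in both crops; the top brick's free end is at about crop x=265 and its plate end at about x=60. A last numeric check.

Run:
```python
from h import *
cap("top")
w=np.radians(-5.7);X=np.array([np.cos(w),np.sin(w)]);Y=np.array([-np.sin(w),np.cos(w)])
k=lambda a,b,z:onz("top",((a+.5)/5-.5+205,(b+.5)/5-.5+165),z)[:2]-[.5714,-.0436]
for a in((265,127,.123),(62,105,.123),(362,148,.083),(452,165,.043)): d=k(*a);print((d@X).round(4),(d@Y).round(4))
```

```text
0.0251 0.0015
0.0243 0.1199
0.0261 -0.0591
0.0287 -0.1195
```

All three are within about 2 mm of where they belong, so I'm handing in.

```bash
python3 steer.py '0 0 0 0 0 0 1;0 0 0 0 0 0 1'; python3 -c "
from rig import bot, vision;print(bot.hand_in())"
```

```text
time_s: 24.7
position: [0.3932, -0.3154, 0.2093]
tcp_rot: [[0.098, 0.995, 0.0], [0.995, -0.098, 0.001], [0.001, 0.0, -1.0]]
force: [0.2, 0.5, 0.5]
opening: 0.997
grasp_force: 0.0
the job is handed in; nothing more can be done
None
```

I laid both courses in running bond and handed the job in at about 25 s; my last camera check put each brick within about 2 mm of its place, and the hand-in returned no verdict.

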